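Start the lid screw of a centrifuge rotor

ROBOT

A 6-joint arm with a two-finger parallel gripper is mounted at the origin on the work surface. World frame = base frame: x ahead of the robot, y to its left, z up, the work surface at z = 0. Lengths are in m, angles in degrees, forces in N, time in s.
With the tool pointing down it reaches from about 0.4 to 0.825 m from the base axis. Payload 7 kg.
Tool frame: the origin (TCP) lies at the very end of the fingers, on their centre line; the grasp point (between the pads) lies 19 mm behind it; x points along the fingers, z is the direction in which the jaws open and shut, and the axes are right-handed (so a half turn about x gives the same grasp; the last joint's range is limited). The gripper opens to 88 mm and grips with 3 to 60 N. Pads are 19 mm wide; open, the fingers measure 130 mm over their backs; the gripper's body (78 mm by 193 mm) begins 47 mm behind the grasp point.
Start: joints at [16.507, 20.546, 0.682, 0, -70.136, -16.507], TCP at [0.675, -0, 0.227] pointing down, gripper open.
Joint ranges: [-176.03, 176.03], [-82.01, 121.73], [-58.28, 71.71], [-173.87, 95.51], [-174.79, -0.11], [-173.66, 173.66]. Speed limits (degrees/s): [136.94, 136.94, 172.46, 180, 180, 180].

INTERFACE

Orientations are given as [roll, pitch, yaw] about the fixed x, y, z axes, in that order (R = Rz(yaw) Ry(pitch) Rx(roll)).
In Python, from plant import * gives the robot as it stands.
- The arm moves only by the tool arm_command, never from a script. Its argument "commands" is one flat list of numbers, 5 for each row, row after row: the shift along the tool's x, y, z in mm, then the turn about the tool's x in degrees, then the opening in per cent of the stroke, from 0 (shut) to 100 (fully open). A call has 1 to 5 rows; each row shifts and turns the pose as measured when the row begins, along the tool's axes as they then stand; what a row does not reach is not made up. A row lasts 1/8 s, in which the tool goes at most 62.5 mm and 10.7 degrees, less where a joint would pass 70% of its speed; a pose out of reach is approached as far as the arm can. A call is refused whole if a number of a shift passes 62.5 or a number of a turn 10.7, either way. A call with a gripper value outside its range is refused whole. The fingers move at their own pace and stop on an object; the grip force is fixed at half the most. Time passes only in rows, so rows that do not move let the fingers close. It gives the time, the measured TCP pose, the force and the opening at its end, in the units of the state.
- get_obs(): the state, without advancing time (a new reading comes with each control period).
- snapshot(name): name is "scene" or "side" or "wrist"; returns a dict with "frame" (420x560x3 uint8, blue, green, red), "fov_y" (degrees; the focal length in pixels is half the picture's height over the tangent of half this angle, whatever the lens; pixels are square), "cx", "cy" (the principal point, pixels), "world_to_cam" (4x4, takes a point from world to camera coordinates). Camera axes: x right, y up, looking along -z (the intrinsics and any distortion apply to the point x, -y, -z); pixel columns grow to the right and rows downward; lengths in m; the calibration is good to about 2 mm. A picture is of the moment at which its call begins. There is no depth.
- close_job(): hands the job in, once; it reports no verdict.
The state is a dict: "clock": time; "joint_pos": joint angles; "qvel": joint speeds; "tau": joint torques, N m; "tool_pos": TCP position; "orientation": TCP orientation; "force": force on the tool from outside, world axes, zero at the start; "moment": the same for the moment, N m; "opening": finger opening in m.
Only numpy, scipy, OpenCV 4.12 (cv2) and the standard library are available. Lean on these libraries where they do the work, as an engineer would, in place of code of your own. Each camera call takes 0.05 s, during which the arm holds its last target. There are 200 camera calls.

TASK

The lid of the large centrifuge rotor is on, but its captive lid screw only rests on top of the hub's thread. Find the start of the thread so that it cannot cross: turn the lid knob backward (anticlockwise seen from above) until the screw drops into the thread, then turn it forward (clockwise) one full turn from there, no more. Finish still gripping the knob by its bar, so that I can check the lid before it is tightened, and leave the other things on the bench where they are.

Things in the scene. Friction and masses are not known exactly. Their poses are not given: they have to be found in the camera images.
- rotor: Large fixed-angle rotor with its lid on, standing on a low rubber-footed stand: a dark metal bowl 174 mm in diameter under a flat bright aluminium lid, in all 118 mm high at the lid's steel centre collar. Fixed, it does not turn. Origin: on the bench under the rotor's vertical axis.
- knob_grip (a point): Centre of the grip of the lid knob, on the rotor's axis. The knob is a round steel flange (56 mm across, 10 mm thick) with an upright black bar on it, 52 mm long, 14 mm wide, 32 mm high; the only one on the bench. This point lies 22 mm above the flange's top, 10 mm below the bar's top, 170 mm above the bench at screw_height 0. x runs along the bar, y across it (pinch here), z up; it turns with the knob.
- lid_knob: The lid knob with the 30 mm steel screw under it, 0.38 kg (a fifth less or more). Origin: centre of the flange's underside, 32 mm below knob_grip; axes as knob_grip. It turns easily (0.02 N m) and slides freely up and down in the lid, held by a collar. It follows the thread by its own weight unless the fingers carry it: squeezed firmly, it drops only when lowered, let slip or released.
- screw_height (a joint): Height of knob and screw in m, up positive. 0: just dropped, lead end at the thread's start. At first the lead end rests on the topmost thread, 3.5 to 5.5 mm above 0; turning back lifts it slowly to 6 mm, then it falls one pitch to 0 (and rises 1 mm per rad turned back beyond that). Forward in the thread it sinks 6 mm a turn (play 1 mm): one full turn reads about -0.006; lid reached at -0.018.
- screw_turn (a joint): Turning angle of the knob in rad, counted over more than one turn, positive forward (clockwise seen from above). It starts between -0.4 and 0.4; the drop comes 0.8 to 2.3 rad back from there, different each time and not to be seen from outside.
- grease_tub: Bystander: small white jar, 48 mm across, 38 mm high, beside the rotor. Origin under its centre.
- hex_key: Bystander: T-handled hex key lying beside the rotor, 150 mm long, 14 mm high. Origin near its middle.
- tube_rack: Bystander: white rack of microtubes, 125 x 82 x 45 mm.
- well_plates: Bystander: two stacked white 96-well plates, 128 x 86 x 29 mm.
- small_rotor: Bystander: small open 12-place aluminium rotor without a lid, 116 mm across, 54 mm high.
- timer: Bystander: white bench timer, 62 x 72 x 22 mm.
- pipette: Bystander: white hand pipette lying flat, about 255 mm long, 22 mm high.
- wash_bottle: Bystander: white plastic bottle, 66 mm across, 150 mm high.

How it is judged:
By the outcome, as a careful person would: the job done as asked, in the order asked, and still so for the second after the job is handed in, while the arm keeps its last pose, push and grip.
It also fails if it takes over 72 s, if anything falls off the work surface, if the arm or the gripper's body presses on something with over 40 N, if the wrist force passes 120 N, or if a joint passes its speed limit or range.

## Working session

There is one attempt and no reset: what is moved stays moved. The work goes in short steps, Python scripts to look and compute and a tool call to move; the robot and the scene stay as the last step left them, time stands still between calls to the robot, and variables do not carry over. Pictures are saved under pics/ and viewed, about 8 in all and at most 12, crops included, and the job is handed in when it is done.

Besides the shell and the picture viewer there is one more tool, called after ">>>" by a JSON object that holds its "method" and its "body", one argument or row to a line. arm_command: Moves the arm, as the interface text tells. Its arguments: {"type":"object","properties":{"commands":{"type":"array"}},"required":["commands"]}

```bash
mkdir -p pics; ls
python3 - <<'E'
from plant import *
import cv2,numpy as np
print(get_obs())
for n in ("scene","side","wrist"):
    s=snapshot(n); cv2.imwrite(f"pics/{n}0.png",s["frame"])
    print(n,s["fov_y"],s["cx"],s["cy"],np.round(s["world_to_cam"],4).tolist(),[k for k in s])
a=cv2.imread("pics/scene0.png");b=cv2.imread("pics/side0.png")
E
```

```text
pics
{'clock': 0.0, 'joint_pos': array([ 1.65066303e+01,  2.05923246e+01,  6.34130204e-01, -1.96954666e-02,
       -7.01350431e+01, -1.65086821e+01]), 'qvel': array([ 0.17848486, -0.02332318,  0.04226907, -0.04158097,  0.01646879,
       -0.04693693]), 'tau': array([-8.00930356e-04, -5.82726967e+01,  2.93058443e+01,  6.99745238e+00,
        6.93249181e-03, -2.06530804e-04]), 'tool_pos': array([ 6.74519557e-01, -3.02726521e-05,  2.25616683e-01]), 'orientation': array([   5.27860459,   89.90494135, -174.73015488]), 'force': array([ 0.89220537,  0.61134173, -0.12385488]), 'moment': array([-0.05464425, -0.01518796,  0.00266423]), 'opening': 0.08738683772204961}
scene 47.23594202409803 277.80626101505544 205.01852751520886 [[0.1561, 0.9876, -0.0184, -0.0638], [-0.6451, 0.1161, 0.7552, 0.2617], [0.748, -0.106, 0.6552, -1.7596], [0.0, 0.0, 0.0, 1.0]] ['frame', 'fov_y', 'cx', 'cy', 'world_to_cam']
side 54.94136060405033 280.47251330480964 210.9908305003812 [[0.8706, -0.4918, -0.0128, -0.481], [0.3344, 0.5725, 0.7486, -0.2651], [-0.3609, -0.6561, 0.6628, -0.9336], [0.0, 0.0, 0.0, 1.0]] ['frame', 'fov_y', 'cx', 'cy', 'world_to_cam']
wrist 66.96992806146807 279.00005249839654 208.15612262688114 [[-1.0, 0.0001, 0.0029, 0.6747], [-0.001, -0.9555, -0.2949, 0.038], [0.0028, -0.295, 0.9555, -0.3923], [0.0, 0.0, 0.0, 1.0]] ['frame', 'fov_y', 'cx', 'cy', 'world_to_cam']
```

View pics/scene0.png

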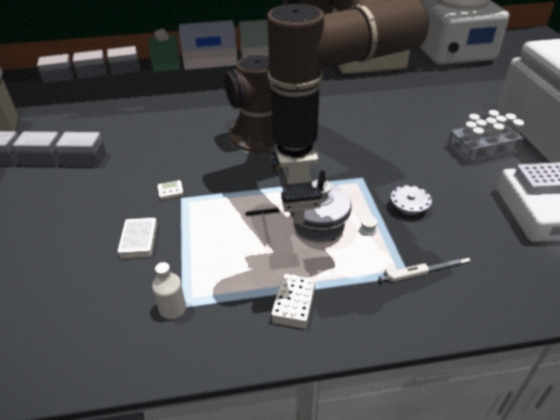

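View pics/side0.png

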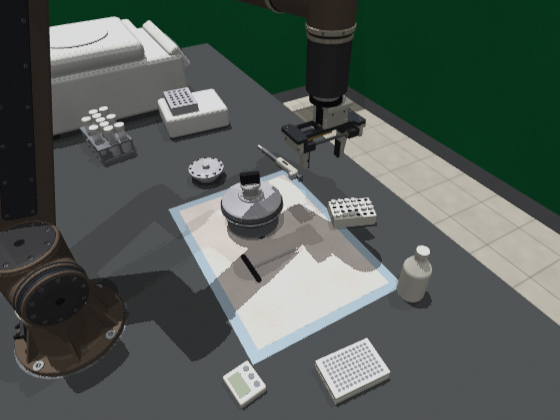

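The scene view shows the rotor at about (322,208), partly behind the gripper. In the side view the black bar is at about (250,179) over the lid at about (251,200). I'll crop in on the knob.

```bash
cat > h.py <<'E'
from plant import *
import cv2,numpy as np
def K(s):
    f=210/np.tan(np.radians(s["fov_y"]/2)); return f
def ray(s,u,v):
    f=K(s); T=np.array(s["world_to_cam"]); R,t=T[:3,:3],T[:3,3]
    d=R.T@np.array([(u-s["cx"])/f,-(v-s["cy"])/f,-1.]); return -R.T@t,d
def onz(s,u,v,z):
    o,d=ray(s,u,v); return o+d*(z-o[2])/d[2]
def proj(s,p):
    f=K(s); T=np.array(s["world_to_cam"]); c=T[:3,:3]@np.array(p)+T[:3,3]
    return np.array([s["cx"]-f*c[0]/c[2], s["cy"]+f*c[1]/c[2]])
E
python3 - <<'E'
from h import *
s=cv2.imread("pics/side0.png")[160:250,205:305]; w=cv2.imread("pics/wrist0.png")
a=cv2.resize(s,None,fx=4,fy=4,interpolation=cv2.INTER_CUBIC)
b=cv2.resize(w,(400,300))
c=np.zeros((360,800,3),np.uint8);c[:,:400]=a;c[:300,400:]=b
cv2.imwrite("pics/c1.png",c)
S=snapshot("side"); o=get_obs()
print(proj(S,o["tool_pos"]), onz(S,250,179,.18))
E
```

```text
[321.18050887 160.01707676] [0.50742112 0.07625189 0.18      ]
```

View pics/c1.png

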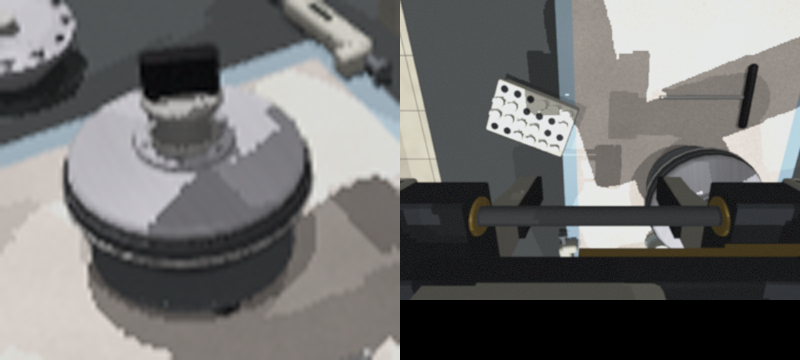

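The bar's centre is at about side pixel (250,179), with its long face turned towards the side camera, so its yaw is about -30°. Next I'll move so the wrist camera looks straight at the knob.

```bash
cat >> h.py <<'E'
from scipy.spatial.transform import Rotation as Ro
def Rt(o=None):
    o=o or get_obs(); return Ro.from_euler("xyz",o["orientation"],degrees=True).as_matrix()
def delta(p):
    o=get_obs(); return 1000*Rt(o).T@(np.array(p)-o["tool_pos"])
E
python3 - <<'E'
from h import *
print(np.round(Rt(),3)); print(delta([.51,.19,.275]))
S=snapshot("side"); print(onz(S,250,178.7,.172))
for _ in range(3): o=get_obs(); print(o["tool_pos"])
E
```

```text
[[-0.001 -0.    -1.   ]
 [-0.    -1.     0.   ]
 [-1.     0.     0.001]]
[ -48.88867747 -189.99960182  164.76913055]
[0.51227021 0.08723143 0.172     ]
[ 6.74777270e-01 -6.22401081e-06  2.26135155e-01]
[ 6.74777270e-01 -6.22401081e-06  2.26135155e-01]
[ 6.74777270e-01 -6.22401081e-06  2.26135155e-01]
```

>>> {"method": "arm_command", "body": {
  "commands": [-40,-20,20,0,100,-10,-50,40,0,100,0,-50,40,0,100,0,-45,40,0,100,0,-35,25,0,100]
}}

```text
clock: 0.88
tool_pos: [0.5085, 0.201, 0.2756]
orientation: [0.7, 89.8, -179.7]
force: [0.1, 0.7, -0.2]
opening: 0.0877
```

>>> {"method": "arm_command", "body": {
  "commands": [0,0,0,0,100,0,0,0,0,100]
}}

```text
clock: 1.12
tool_pos: [0.5069, 0.2033, 0.2763]
orientation: [-21.2, 89.8, 158.8]
force: [0.4, -0.2, 0.3]
opening: 0.0878
```

Run:
```python
from h import *
o=get_obs();print(o["tool_pos"],o["joint_pos"],o["force"])
w=snapshot("wrist");s=snapshot("scene")
cv2.imwrite("pics/w2raw.png",w["frame"]);cv2.imwrite("pics/s2raw.png",s["frame"])
p=proj(w,[.512,.087,.172]);q=proj(s,[.512,.087,.172]);print(p,q)
u,v=np.clip(p.astype(int),[100,75],[460,345]);a,b=np.clip(q.astype(int),[50,45],[500,370])
print("origins",u-100,v-75,a-50,b-45)
C=np.hstack([cv2.resize(w["frame"][v-75:v+75,u-100:u+100],(480,360),interpolation=cv2.INTER_CUBIC),cv2.resize(s["frame"][b-45:b+45,a-40:a+40],(320,360),interpolation=cv2.INTER_CUBIC)])
cv2.imwrite("pics/c2.png",C)
```

```text
[0.50687084 0.20325721 0.27625686] [ 42.30521848   6.75939468 -11.00374791  -0.15234655 -72.30912324
 -42.33166256] [ 0.37698354 -0.21888463  0.29292118]
[272.48193448  59.098759  ] [315.10377019 178.08069309]
origins 172 0 265 133
```

View pics/c2.png

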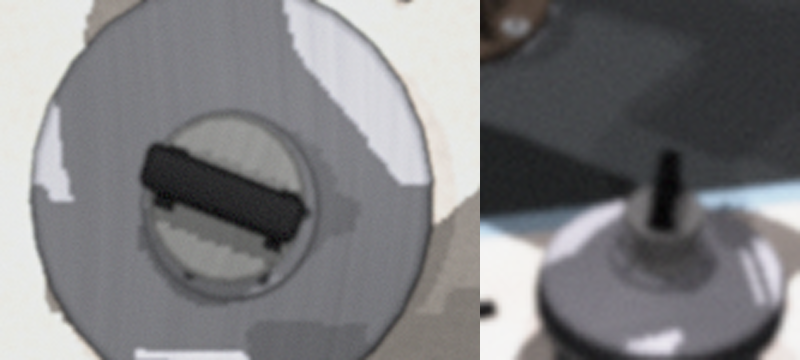

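The wrist view shows the bar clearly, with its centre at about pixel (266,80) and its long axis tilted about 22°. The flange and lid are round about it.

```bash
cat >> h.py <<'E'
def bar(tag,z,guess,thr=45,half=45):
    w=snapshot("wrist"); f=w["frame"]; cv2.imwrite(f"pics/{tag}.png",f)
    g=cv2.cvtColor(f,cv2.COLOR_BGR2GRAY); u,v=proj(w,guess).astype(int)
    m=np.zeros_like(g); y0=max(v-half,0);x0=max(u-half,0)
    m[y0:v+half,x0:u+half]=(g[y0:v+half,x0:u+half]<thr)*255
    n,l,st,c=cv2.connectedComponentsWithStats(m); k=1+np.argmax(st[1:,4])
    r=cv2.minAreaRect(np.argwhere(l==k)[:,::-1].astype(np.float32))
    P=np.array([onz(w,a,b,z) for a,b in cv2.boxPoints(r)])
    e=[P[1]-P[0],P[2]-P[1]]; e.sort(key=np.linalg.norm); d=e[1]
    print(tag,"rect",np.round(r[0],1),np.round(r[1],1),"ctr",np.round(P.mean(0),4),"len",[round(1000*np.linalg.norm(x),1) for x in e],"yaw",round((np.degrees(np.arctan2(d[1],d[0]))+90)%180-90,1))
E
python3 - <<'E'
from h import *
for t in (30,40,50,60): bar("b%d"%t,.184,[.512,.087,.172],t)
# lid outline centre as cross-check
w=snapshot("wrist")
for p in ([ .512,.087,.118],): print(proj(w,p))
E
```

```text
b30 rect [261.4  89.8] [65.6  8.4] ctr [0.5202 0.109  0.184 ] len [np.float64(5.8), np.float64(47.7)] yaw -20.8
b40 rect [264.   82.9] [68.5 24. ] ctr [0.5182 0.1041 0.184 ] len [np.float64(16.5), np.float64(49.2)] yaw -20.1
b50 rect [264.3  83.4] [69.6 24.6] ctr [0.518  0.1043 0.184 ] len [np.float64(16.9), np.float64(50.1)] yaw -19.7
b60 rect [264.   83.4] [70.  25.3] ctr [0.5182 0.1043 0.184 ] len [np.float64(17.5), np.float64(50.3)] yaw -20.2
[273.56357279  69.11623564]
```

The views disagree on y: the wrist gives 0.104 and the side gives 0.087. I'll move above the bar with the jaws aligned, which centres the knob in the wrist image, and measure again there.

>>> {"method": "arm_command", "body": {
  "commands": [0,50,-6,0,100,0,49,-5,0,100,0,0,0,-10,100,0,0,0,-10,100,0,0,0,-10,100]
}}

```text
clock: 2.1
tool_pos: [0.5192, 0.0982, 0.275]
orientation: [-25.0, 89.8, -174.6]
force: [-1.0, -0.5, -0.1]
opening: 0.0878
```

>>> {"method": "arm_command", "body": {
  "commands": [0,0,0,-10,100,0,0,0,-10,100,0,0,0,-10,100,0,0,0,-10,100,0,0,0,0,100]
}}

```text
clock: 2.72
tool_pos: [0.52, 0.0959, 0.2744]
orientation: [-59.2, 89.7, -167.7]
force: [0.7, -0.0, 0.2]
opening: 0.0875
```

>>> {"method": "arm_command", "body": {
  "commands": [0,0,0,0,100]
}}

```text
clock: 2.85
tool_pos: [0.5201, 0.0957, 0.2744]
orientation: [-58.5, 89.7, -167.2]
force: [-0.7, 0.2, -0.2]
opening: 0.0879
```

Run:
```python
from h import *
o=get_obs();print(o["tool_pos"],o["joint_pos"],o["qvel"].round(2));print(Rt().round(3))
bar("b2",.184,[.518,.104,.184],50)
f=cv2.imread("pics/b2.png"); s=snapshot("side")["frame"]
cv2.imwrite("pics/c3.png",np.hstack([cv2.resize(f,(480,360)),cv2.resize(s[130:250,200:300],(300,360))]))
```

```text
[0.5201122  0.09567267 0.2743915 ] [ 31.61183953   5.22750927 -13.01690204  -0.10408576 -72.04548897
  39.69008058] [-0.23  0.07  0.1   0.01 -0.01 -0.03]
[[-0.005  0.947 -0.321]
 [-0.001 -0.321 -0.947]
 [-1.    -0.005  0.003]]
b2 rect [272.9 211.1] [21.1 64.1] ctr [0.5218 0.101  0.184 ] len [np.float64(16.8), np.float64(55.5)] yaw -20.9
```

View pics/c3.png

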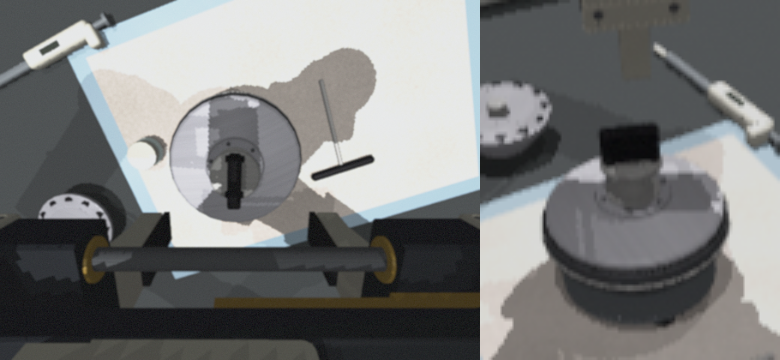

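The bar is centred in the wrist view at about pixel (273,211). It lies at about (0.520, 0.1015), yaw about -20.5°, and the jaws are already across it. I'll correct a little and go down.

>>> {"method": "arm_command", "body": {
  "commands": [30,-2,-5,2,100,40,0,0,0,100,25,0,0,0,100,0,0,0,0,100,0,0,0,0,100]
}}

```text
clock: 3.58
tool_pos: [0.5207, 0.1015, 0.179]
orientation: [-67.5, 89.9, -178.7]
force: [-0.5, -0.1, 0.1]
opening: 0.0875
```

Run:
```python
from h import *
o=get_obs();print(o["tool_pos"],o["joint_pos"][5],o["force"]);print(Rt().round(3))
d=delta([.520,.1015,.157]);print("delta",d.round(1))
bar("b3",.1845,[.520,.1015,.184],50)
s=snapshot("side");c=snapshot("scene");print(proj(s,[.520,.1015,.172]),proj(c,[.52,.1015,.172]))
cv2.imwrite("pics/c4.png",np.hstack([cv2.resize(cv2.imread("pics/b3.png"),(480,360)),cv2.resize(s["frame"][130:250,200:300],(300,360))]))
```

```text
[0.52068108 0.10154999 0.17901654] 36.658044694286005 [-0.47665183 -0.06500445  0.0616348 ]
[[-0.002  0.932 -0.361]
 [-0.    -0.361 -0.932]
 [-1.    -0.002  0.001]]
delta [22.  -0.6  0.3]
b3 rect [269.8 270.6] [91.5 85.2] ctr [0.52   0.1079 0.1845] len [np.float64(44.8), np.float64(52.7)] yaw 2.7
[250.23672411 175.02090097] [321.12777965 179.30293103]
```

View pics/c4.png

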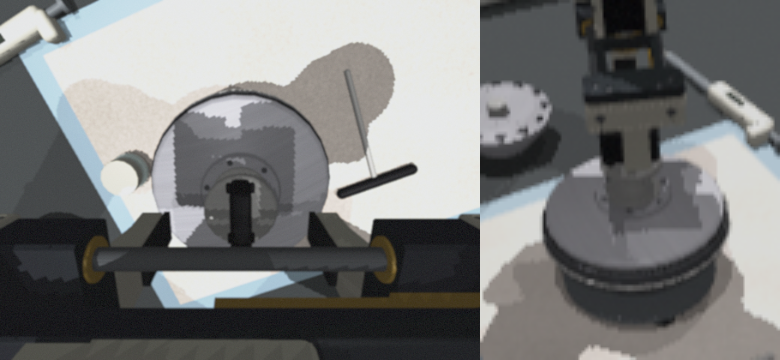

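The bar sits midway between the fingers (display column about 240, fingers at about 160 and 320). I'll go down and close.

>>> {"method": "arm_command", "body": {
  "commands": [12,0,0,0,100,10,0,0,0,60,0,0,0,0,30,0,0,0,0,0,0,0,0,0,0]
}}

```text
clock: 4.35
tool_pos: [0.521, 0.1018, 0.1566]
orientation: [-163.0, 89.9, 85.8]
force: [-0.0, 0.0, 0.7]
opening: 0.0535
```

>>> {"method": "arm_command", "body": {
  "commands": [0,0,0,0,0,0,0,0,0,0,0,0,0,0,0]
}}

```text
clock: 4.72
tool_pos: [0.5213, 0.102, 0.1571]
orientation: [174.2, 89.9, 63.0]
force: [-0.2, -0.9, 0.8]
opening: 0.0234
```

```bash
cat >> h.py <<'E'
def st():
    o=get_obs(); R=Rt(o); print("t",round(o["clock"],2),"pos",(1000*o["tool_pos"]).round(2),"zyaw",round(np.degrees(np.arctan2(R[1,2],R[0,2])),2),"tilt",R[:2,0].round(4),"J6",round(o["joint_pos"][5],1),"F",o["force"].round(1),"M",o["moment"].round(2),"op",round(1000*o["opening"],1))
E
python3 -c "
from h import *
st()"
```

```text
t 4.72 pos [521.34 101.97 157.06] zyaw -111.18 tilt [0.0009 0.0018] J6 36.7 F [-0.2 -0.9  0.8] M [-0.09  0.06 -0.  ] op 23.4
```

>>> {"method": "arm_command", "body": {
  "commands": [0,0,0,0,0,0,0,0,0,0,0,0,0,0,0]
}}

```text
clock: 5.1
tool_pos: [0.5207, 0.1006, 0.1571]
orientation: [-28.9, 90.0, -140.1]
force: [-0.7, -0.3, 0.5]
opening: 0.0137
```

```bash
python3 -c "
from h import *
st()"
```

```text
t 5.1 pos [520.68 100.59 157.07] zyaw -111.18 tilt [-0.0006 -0.0005] J6 36.7 F [-0.7 -0.3  0.5] M [-0.18  0.08 -0.  ] op 13.7
```

Gripped, opening 13.7 mm. I'll test the downward push, then turn back a little.

>>> {"method": "arm_command", "body": {
  "commands": [1,0,0,0,0,1,0,0,0,0]
}}

```text
clock: 5.35
tool_pos: [0.5208, 0.1006, 0.1565]
orientation: [34.8, 90.0, -76.4]
force: [-4.7, -0.4, 10.7]
opening: 0.0136
```

>>> {"method": "arm_command", "body": {
  "commands": [1,0,0,-6,0,1,0,0,-6,0]
}}

```text
clock: 5.6
tool_pos: [0.521, 0.1013, 0.1565]
orientation: [112.8, 89.9, 14.0]
force: [-4.7, 2.2, 10.5]
opening: 0.0139
```

```bash
python3 -c "
from h import *
st()"
```

```text
t 5.6 pos [520.98 101.34 156.46] zyaw -98.81 tilt [0.0015 0.0004] J6 49.0 F [-4.7  2.2 10.5] M [ 0.17  2.06 -0.2 ] op 13.9
```

A 1 mm push gives about 10.5 N, so contact is firm. I keep turning back with this light push. When the screw drops, the force will vanish and z will fall.

>>> {"method": "arm_command", "body": {
  "commands": [1,0,0,-6,0,1,0,0,-6,0,1,0,0,-6,0,1,0,0,-6,0]
}}

```text
clock: 6.1
tool_pos: [0.5208, 0.1029, 0.1567]
orientation: [105.5, 89.8, 31.5]
force: [-3.5, 2.3, 4.8]
opening: 0.0138
```

```bash
python3 -c "
from h import *
st()"
```

```text
t 6.1 pos [520.83 102.91 156.67] zyaw -73.95 tilt [0.0035 0.0022] J6 73.7 F [-3.5  2.3  4.8] M [-0.02  1.48 -0.32] op 13.8
```

>>> {"method": "arm_command", "body": {
  "commands": [1,0,-0.4,-6,0,1,0,-0.4,-6,0]
}}

```text
clock: 6.35
tool_pos: [0.5205, 0.1037, 0.1568]
orientation: [82.7, 89.7, 21.2]
force: [-5.7, -0.8, 12.9]
opening: 0.0137
```

>>> {"method": "arm_command", "body": {
  "commands": [1,0,-0.4,-6,0,1,0,-0.4,-6,0]
}}

```text
clock: 6.6
tool_pos: [0.52, 0.1043, 0.1565]
orientation: [64.5, 89.7, 15.4]
force: [-1.5, -0.1, 3.0]
opening: 0.014
```

```bash
python3 -c "
from h import *
st()"
```

```text
t 6.6 pos [519.99 104.26 156.51] zyaw -49.09 tilt [0.0052 0.0014] J6 98.2 F [-1.5 -0.1  3. ] M [-0.74  0.59 -0.25] op 14.0
```

The force fell to 3 N after 62° back. I'll probe straight down without turning.

>>> {"method": "arm_command", "body": {
  "commands": [1,0,0,0,0]
}}

```text
clock: 6.72
tool_pos: [0.52, 0.1042, 0.1562]
orientation: [62.0, 89.7, 13.0]
force: [-4.2, -0.7, 8.3]
opening: 0.0136
```

>>> {"method": "arm_command", "body": {
  "commands": [1,0,0,0,0]
}}

```text
clock: 6.85
tool_pos: [0.52, 0.1042, 0.156]
orientation: [59.9, 89.6, 10.8]
force: [-5.0, -0.4, 9.0]
opening: 0.0135
```

Still resting on the thread, since a push meets 9 N. The fingers have crept down a little, so I continue with a lighter push.

>>> {"method": "arm_command", "body": {
  "commands": [0.6,0,-0.4,-6,0]
}}

```text
clock: 6.98
tool_pos: [0.5196, 0.1046, 0.1559]
orientation: [55.8, 89.6, 12.7]
force: [-4.0, 1.6, 4.4]
opening: 0.0141
```

>>> {"method": "arm_command", "body": {
  "commands": [0.6,0,-0.4,-6,0]
}}

```text
clock: 7.1
tool_pos: [0.5192, 0.1052, 0.1558]
orientation: [53.2, 89.6, 16.3]
force: [-4.8, 0.6, 6.3]
opening: 0.0145
```

>>> {"method": "arm_command", "body": {
  "commands": [0.6,0,-0.4,-6,0]
}}

```text
clock: 7.22
tool_pos: [0.5191, 0.1053, 0.1552]
orientation: [44.3, 89.6, 13.5]
force: [3.2, -2.8, -4.1]
opening: 0.0138
```

>>> {"method": "arm_command", "body": {
  "commands": [0.6,0,-0.4,0,0]
}}

```text
clock: 7.35
tool_pos: [0.5191, 0.1053, 0.1542]
orientation: [41.1, 89.6, 10.2]
force: [4.5, -3.3, -5.2]
opening: 0.0139
```

```bash
python3 -c "
from h import *
st()"
```

```text
t 7.35 pos [519.12 105.3  154.16] zyaw -30.87 tilt [0.0074 0.0013] J6 116.2 F [ 4.5 -3.3 -5.2] M [-1.37 -1.62  0.01] op 13.9
```

It has dropped. Between zyaw -36.9° and -30.8° (74–80° back) the force went from +6 N to -4 N, so the fingers now carry the knob. I'll lower it to confirm the fall.

>>> {"method": "arm_command", "body": {
  "commands": [1,0,0,0,0,1,0,0,0,0,1,0,0,0,0]
}}

```text
clock: 7.72
tool_pos: [0.5193, 0.1052, 0.1519]
orientation: [39.0, 89.6, 7.9]
force: [-4.5, -1.0, 9.5]
opening: 0.0135
```

>>> {"method": "arm_command", "body": {
  "commands": [1,0,0,0,0]
}}

```text
clock: 7.85
tool_pos: [0.5193, 0.1052, 0.1519]
orientation: [38.5, 89.5, 7.3]
force: [-3.8, -1.5, 9.2]
opening: 0.0138
```

>>> {"method": "arm_command", "body": {
  "commands": [1,0,0,0,0]
}}

```text
clock: 7.98
tool_pos: [0.5193, 0.1052, 0.1519]
orientation: [38.5, 89.5, 7.2]
force: [-1.5, -2.4, 9.5]
opening: 0.0134
```

>>> {"method": "arm_command", "body": {
  "commands": [1,0,0,0,0]
}}

```text
clock: 8.1
tool_pos: [0.5193, 0.1052, 0.1519]
orientation: [38.5, 89.5, 7.2]
force: [-3.0, -1.5, 8.2]
opening: 0.0141
```

The tool fell about 4 mm and then met firm contact, and the knob also slid a little in the fingers. The grip positions at three angles agree on an axis at (517.3, 101.9) mm. I'll release so the knob seats by its own weight, recentre along the bar, and look.

>>> {"method": "arm_command", "body": {
  "commands": [0,0,0,0,45,0,0,0,0,45,0,0,0,0,45,0,-3.9,0,0,45,-1.5,0,0,0,45]
}}

```text
clock: 8.72
tool_pos: [0.5168, 0.1024, 0.1531]
orientation: [45.8, 89.5, 14.3]
force: [-0.1, 0.6, 0.7]
opening: 0.0393
```

Run:
```python
from h import *
st(); print("delta",delta([.5173,.1019,.1535]).round(1))
w=snapshot("wrist")["frame"];s=snapshot("side")["frame"];cv2.imwrite("pics/w5.png",w)
a=cv2.imread("pics/side0.png")
cr=lambda f:cv2.resize(f[160:220,220:280],(400,400),interpolation=cv2.INTER_CUBIC)
cv2.imwrite("pics/c5.png",np.hstack([cv2.resize(w,(400,300)),cr(s)[:300]]))
```

```text
t 8.72 pos [516.76 102.39 153.14] zyaw -31.43 tilt [0.0084 0.0022] J6 115.8 F [-0.1  0.6  0.7] M [-0.19 -0.04  0.02] op 39.3
delta [-0.4 -0.1  0.7]
```

View pics/c5.png

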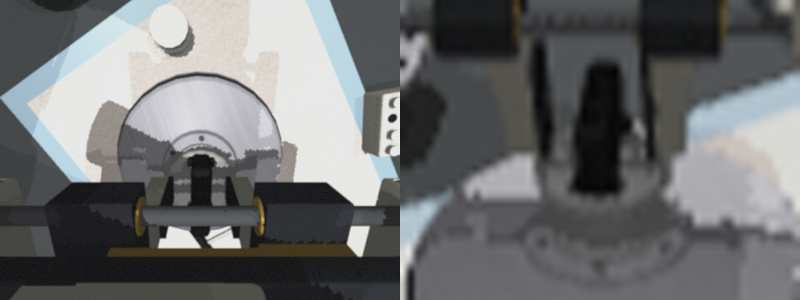

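The fingers are open and the bar is free, centred and aligned between them. The side crop shows the flange low on the collar. I'll grip again, checking the height in the side picture.

>>> {"method": "arm_command", "body": {
  "commands": [0,0,0.5,0,0,0,0,0,0,0,0,0,0,0,0,0,0,0,0,0,0,0,0,0,0]
}}

```text
clock: 9.45
tool_pos: [0.5177, 0.1024, 0.1535]
orientation: [46.5, 89.5, 15.0]
force: [-0.2, -0.6, 0.1]
opening: 0.014
```

Run:
```python
from h import *
st(); s=snapshot("side")
d=np.array([.52,.854,0])*.026
for z in (.180,.182,.186): print(z,proj(s,np.array([.5173,.1019,z])+d),proj(s,np.array([.5173,.1019,z-.032])-d))
a=cv2.imread("pics/side0.png"); d0=np.array([.935,-.355,0])*.026
for z in (.1847,): print("init",proj(s,np.array([.5173,.1019,z])+d0),proj(s,np.array([.5173,.1019,z])-d0))
g=cv2.cvtColor(a,6); print(g[164:190,250]); g=cv2.cvtColor(s["frame"],6); print(g[164:194,250])
```

```text
t 9.45 pos [517.71 102.42 153.5 ] zyaw -31.42 tilt [0.0092 0.0025] J6 115.8 F [-0.2 -0.6  0.1] M [-0.15  0.05 -0.03] op 14.0
0.18 [249.94215016 167.08942208] [248.94908542 188.42439876]
0.182 [249.8953682  166.47893766] [248.90029686 187.83028577]
0.186 [249.80146079 165.25348646] [248.80235558 186.63762526]
init [258.75573254 170.38582193] [239.09307941 172.34171545]
[ 83  84  84  84  84  78  73  60  38  36  29  17  13  13  11  13  11  14
  14  43  87 156 183 179 155 108]
[45 60 77 83 69 36 13  9 11 11 12 13 14 15 16 17 17 13 11 13 14 13 12 10
 12 51 84 89 78 75]
```

The bar's lower edge is at row about 188.7, against 188.4 predicted for screw_height 0, so the screw has dropped fully. Now I turn forward, following the thread downward.

>>> {"method": "arm_command", "body": {
  "commands": [0.3,0,0,8,0,0.4,0,0,10,0,0.4,0,0,10,0,0.4,0,0,10,0,0.4,0,0,10,0]
}}

```text
clock: 10.12
tool_pos: [0.518, 0.1019, 0.1524]
orientation: [89.8, 89.4, 9.0]
force: [-0.1, -1.1, 2.4]
opening: 0.0137
```

```bash
python3 -c "
from h import *
st()"
```

```text
t 10.12 pos [517.97 101.88 152.43] zyaw -80.84 tilt [0.0098 0.0016] J6 66.4 F [-0.1 -1.1  2.4] M [-0.28  0.44  0.08] op 13.7
```

>>> {"method": "arm_command", "body": {
  "commands": [0.4,0,0,10,0,0.4,0,0,10,0,0.4,0,0,10,0,0.4,0,0,10,0,0.4,0,0,10,0]
}}

```text
clock: 10.75
tool_pos: [0.5178, 0.1013, 0.1516]
orientation: [136.3, 89.4, 3.8]
force: [-1.5, 0.3, 2.5]
opening: 0.0136
```

>>> {"method": "arm_command", "body": {
  "commands": [0.4,0,0,10,0,0.4,0,0,10,0,0.4,0,0,10,0,0.4,0,0,10,0,0.4,0,0,10,0]
}}

```text
clock: 11.38
tool_pos: [0.5172, 0.1011, 0.1508]
orientation: [-175.5, 89.4, 0.4]
force: [-2.6, 1.6, 3.3]
opening: 0.014
```

```bash
python3 -c "
from h import *
st()"
```

```text
t 11.38 pos [517.18 101.14 150.85] zyaw 175.9 tilt [0.0097 0.0001] J6 -36.9 F [-2.6  1.6  3.3] M [0.08 0.71 0.06] op 14.0
```

The knob has turned 152.7° forward and sunk 2.65 mm, as the thread predicts (2.5 mm). Three more rows, then I regrip half a turn round.

>>> {"method": "arm_command", "body": {
  "commands": [0.4,0,0,10,0,0.4,0,0,10,0,0.4,0,0,10,0,0.1,0,0,0,0]
}}

```text
clock: 11.88
tool_pos: [0.5168, 0.1013, 0.1504]
orientation: [-146.3, 89.5, -1.3]
force: [0.4, -0.0, 1.3]
opening: 0.0141
```

```bash
python3 -c "
from h import *
st()"
```

```text
t 11.88 pos [516.82 101.33 150.38] zyaw 144.99 tilt [ 0.0094 -0.0002] J6 -67.9 F [ 0.4 -0.   1.3] M [-0.04  0.31 -0.07] op 14.1
```

>>> {"method": "arm_command", "body": {
  "commands": [0,0,0,0,100,0,0,0,0,100,0,0,0,0,100,0,0,0,0,100,-1,0,0,0,100]
}}

```text
clock: 12.5
tool_pos: [0.5168, 0.1012, 0.1511]
orientation: [-147.5, 89.5, -2.0]
force: [-0.3, -1.0, -0.2]
opening: 0.0582
```

>>> {"method": "arm_command", "body": {
  "commands": [0,0,0,0,100,0,0,0,0,100,0,0,0,0,100,0,0,0,0,100]
}}

```text
clock: 13.0
tool_pos: [0.5168, 0.1012, 0.1512]
orientation: [-146.8, 89.5, -1.3]
force: [0.3, -0.2, -0.7]
opening: 0.0874
```

```bash
python3 -c "
from h import *
st()"
```

```text
t 13.0 pos [516.83 101.24 151.18] zyaw 145.5 tilt [ 0.0093 -0.0002] J6 -67.4 F [ 0.3 -0.2 -0.7] M [-0.04  0.02 -0.01] op 87.4
```

Released, with 183.6° turned so far. I rotate the open gripper back half a turn around the knob.

>>> {"method": "arm_command", "body": {
  "commands": [0,0,0,-10,100,0,0,0,-10,100,0,0,0,-10,100,0,0,0,-10,100,0,0,0,-10,100]
}}

```text
clock: 13.62
tool_pos: [0.5168, 0.1012, 0.1511]
orientation: [161.3, 89.5, -1.7]
force: [-0.2, -0.0, -0.1]
opening: 0.0875
```

>>> {"method": "arm_command", "body": {
  "commands": [0,0,0,-10,100,0,0,0,-10,100,0,0,0,-10,100,0,0,0,-10,100,0,0,0,-10,100]
}}

```text
clock: 14.25
tool_pos: [0.5167, 0.1012, 0.1511]
orientation: [109.0, 89.5, -2.2]
force: [-0.2, -1.3, -0.1]
opening: 0.0877
```

>>> {"method": "arm_command", "body": {
  "commands": [0,0,0,-10,100,0,0,0,-10,100,0,0,0,-10,100,0,0,0,-10,100,0,0,0,-10,100]
}}

```text
clock: 14.88
tool_pos: [0.5167, 0.1012, 0.151]
orientation: [57.0, 89.5, -2.6]
force: [-0.1, 0.4, 0.3]
opening: 0.0878
```

>>> {"method": "arm_command", "body": {
  "commands": [0,0,0,-10,100,0,0,0,-10,100,0,0,0,0,100]
}}

```text
clock: 15.25
tool_pos: [0.5167, 0.1012, 0.151]
orientation: [36.0, 89.5, -2.9]
force: [-0.3, -0.2, -0.8]
opening: 0.0875
```

```bash
python3 -c "
from h import *
st();print(delta([.5173,.1019,.1512]).round(2))
w=snapshot('wrist')['frame'];s=snapshot('side')['frame']
cv2.imwrite('pics/c6.png',np.hstack([cv2.resize(w,(400,300)),cv2.resize(s[150:210,210:290],(400,300),interpolation=2)]))"
```

```text
t 15.25 pos [516.7  101.19 151.  ] zyaw -38.91 tilt [ 0.009  -0.0005] J6 108.2 F [-0.3 -0.2 -0.8] M [-0.19  0.06  0.01] op 87.5
[-0.19  0.93  0.02]
```

View pics/c6.png

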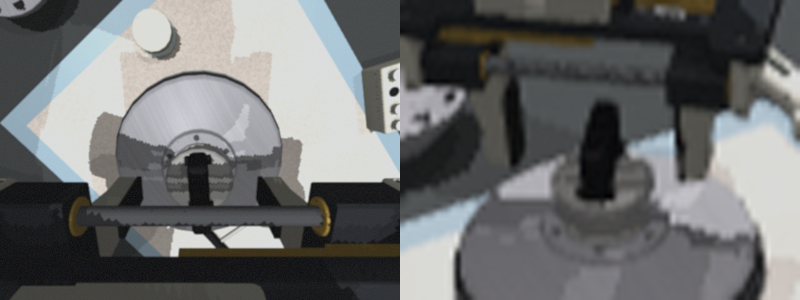

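The bar stood still while the gripper went round, and it now looks about 4° off the jaws, as the numbers say. I trim and grip.

>>> {"method": "arm_command", "body": {
  "commands": [0.8,0.9,0,-3.8,60,0,0,0,0,30,0,0,0,0,0,0,0,0,0,0,0,0,0,0,0]
}}

```text
clock: 15.98
tool_pos: [0.5173, 0.1019, 0.1503]
orientation: [33.3, 89.5, -2.6]
force: [0.2, -0.5, -0.2]
opening: 0.0431
```

>>> {"method": "arm_command", "body": {
  "commands": [0,0,0,0,0,0,0,0,0,0,0,0,0,0,0,0,0,0,0,0,0,0,0,0,0]
}}

```text
clock: 16.6
tool_pos: [0.5173, 0.1018, 0.1503]
orientation: [32.9, 89.5, -3.0]
force: [0.1, 0.3, -0.5]
opening: 0.0139
```

```bash
python3 -c "
from h import *
st()"
```

```text
t 16.6 pos [517.3  101.76 150.33] zyaw -35.96 tilt [ 0.0091 -0.0005] J6 111.1 F [ 0.1  0.3 -0.5] M [-0.18 -0.02 -0.01] op 13.9
```

The knob is gripped again. The target final zyaw is -213.8°, so 177.8° remain.

>>> {"method": "arm_command", "body": {
  "commands": [0.3,0,0,8,0,0.4,0,0,10,0,0.4,0,0,10,0,0.4,0,0,10,0,0.4,0,0,10,0]
}}

```text
clock: 17.23
tool_pos: [0.5173, 0.1018, 0.1494]
orientation: [79.6, 89.5, -5.8]
force: [-1.4, 1.3, 3.7]
opening: 0.0136
```

>>> {"method": "arm_command", "body": {
  "commands": [0.4,0,0,10,0,0.4,0,0,10,0,0.4,0,0,10,0,0.4,0,0,10,0,0.4,0,0,10,0]
}}

```text
clock: 17.85
tool_pos: [0.5172, 0.1018, 0.1485]
orientation: [126.3, 89.4, -10.6]
force: [-0.9, 0.2, 0.4]
opening: 0.0137
```

>>> {"method": "arm_command", "body": {
  "commands": [0.4,0,0,10,0,0.4,0,0,10,0,0.4,0,0,10,0,0.4,0,0,10,0,0.4,0,0,10,0]
}}

```text
clock: 18.48
tool_pos: [0.5172, 0.1019, 0.1475]
orientation: [173.0, 89.4, -15.6]
force: [-0.7, 0.6, 3.6]
opening: 0.0138
```

```bash
python3 -c "
from h import *
st()"
```

```text
t 18.48 pos [517.23 101.89 147.55] zyaw 171.43 tilt [ 0.0094 -0.0026] J6 -41.7 F [-0.7  0.6  3.6] M [0.12 0.75 0.11] op 13.8
```

>>> {"method": "arm_command", "body": {
  "commands": [0.3,0,0,8,0,0.3,0,0,8,0,0.3,0,0,8,0,0,0,0,0,0,0,0,0,0,0]
}}

```text
clock: 19.1
tool_pos: [0.5172, 0.1019, 0.1472]
orientation: [-164.2, 89.4, -17.4]
force: [0.5, -0.2, 0.2]
opening: 0.0139
```

```bash
python3 -c "
from h import *
st()
w=snapshot('wrist')['frame'];s=snapshot('side')['frame']
cv2.imwrite('pics/c7.png',np.hstack([cv2.resize(w,(400,300)),cv2.resize(s[150:210,210:290],(400,300),interpolation=2)]))"
```

```text
t 19.1 pos [517.19 101.95 147.17] zyaw 146.82 tilt [ 0.0093 -0.0029] J6 -66.3 F [ 0.5 -0.2  0.2] M [-0.04  0.08 -0.09] op 13.9
```

View pics/c7.png

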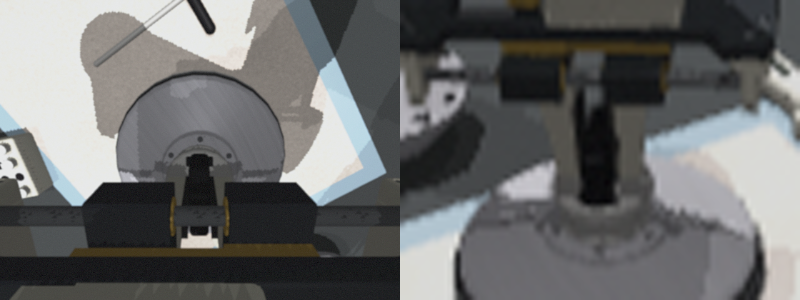

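The flange now sits almost on the collar and the bar is held between both pads. The knob has turned 359.4° ± 3° from the drop, and the tool sank about 6.3 mm over the turn. Handing in.

```bash
python3 -c "
from h import *
close_job();st()"
```

```text
the job is handed in; nothing more can be done
the job is handed in; nothing more can be done
```

The lid screw is in its thread, turned forward one full turn from the drop, and the gripper still holds the knob by its bar. The job is handed in; it took about 19 s.

- **Turning back:** I turned the knob anticlockwise with a light downward push. It dropped 74–80° back from the start: the push met +6 N, then the fingers were carrying the knob at about -4 N.
- **Drop check:** Lowering the tool gave only about 4 mm of fall before firm contact, because the knob also slid in the fingers. I then released it to seat by its own weight. The side picture fitted a screw height of about 0 (bar's lower edge at row 188.7, 188.4 predicted).
- **Turning forward:** I turned it clockwise in two grips with one half-turn regrip, about 359° (±3°) from the drop in all. The tool sank about 6.3 mm over that turn, against 6 mm expected from the thread.
- **Last checks:** The grip opening is 13.9 mm on the 14 mm bar, and the force is about 0.5 N. The flange is low on the collar. I touched only the knob and saw nothing else moved, but I made no separate check of each item.
- **What disagreed:** My first estimate of the knob's position from the side camera was about 15 mm off in y. I corrected it from the wrist camera and the grip positions before turning forward. The tool ended tilted about 0.5°.

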